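# Line up the red ink jars from palest to darkest on the rack

### The job

Line up the four ink jars (tints of one red, pale pink to maroon) on the wooden rack in order of shade, each standing upright and centred on its own ring mark: the palest next to the white end block, then darker step by step to the darkest next to the black end block. Keep the jars upright on the way, and leave the loupe and the brass weight where they stand.

Things in the scene. Friction and masses are not known exactly. Their poses are not given: they have to be found in the camera images.
- jar_palest: Loose closed ink jar, pale pink (the palest of four tints of one red), body and lid in the tint, plain paper band round it. Upright cylinder 62 mm high, 44 mm across (grip it there); 0.13 to 0.25 kg. Origin at the centre of its underside, z up its axis; yaw means nothing. Starts upright on the table in the row nearest the robot.
- jar_light: Loose closed ink jar, rose pink (second palest of four tints of one red), body and lid in the tint, plain paper band round it. Upright cylinder 62 mm high, 44 mm across (grip it there); 0.13 to 0.25 kg. Origin at the centre of its underside, z up its axis; yaw means nothing. Starts upright on the table in the row nearest the robot.
- jar_mid: Loose closed ink jar, strong full red (second darkest of four tints of one red), body and lid in the tint, plain paper band round it. Upright cylinder 62 mm high, 44 mm across (grip it there); 0.13 to 0.25 kg. Origin at the centre of its underside, z up its axis; yaw means nothing. Starts upright on the table in the row nearest the robot.
- jar_darkest: Loose closed ink jar, deep dark maroon (the darkest of four tints of one red), body and lid in the tint, plain paper band round it. Upright cylinder 62 mm high, 44 mm across (grip it there); 0.13 to 0.25 kg. Origin at the centre of its underside, z up its axis; yaw means nothing. Starts upright on the table in the row nearest the robot.
- rack: Fixed wooden board, 90 (x) by 430 (y) by 12 mm thick, with a 20 mm high dark lip along its far (+x) edge. Four white ring marks, 61 mm across, lie on its top in one row at x = 0, y = -127.5, -42.5, +42.5, +127.5 mm. Origin at the middle of its underside, on the table; top at z = 12 mm. Turned up to 0.15 rad either way; its y axis points to the robot's left.
- end_white: Fixed white end block, 70 x 22 x 16 mm high, on top of one end of the rack, 192 mm from the rack's middle along its y axis (at +y or -y, changing from start to start); it marks the palest end of the row. Origin at the centre of its underside, on the board's top face.
- end_black: Fixed black end block, 70 x 22 x 16 mm high, on top of one end of the rack, 192 mm from the rack's middle along its y axis (at +y or -y, changing from start to start); it marks the darkest end of the row. Origin at the centre of its underside, on the board's top face.
- loupe: Bystander: loose black stand loupe, 42 mm across and 40 mm high, standing among the jars. Origin at the centre of its underside. To be left alone.
- weight: Bystander: loose pale brass paper weight with a knob on top, 47 mm across and 61 mm high, standing among the jars. Origin at the centre of its underside. To be left alone.

How it is judged:
By the outcome, as a careful person would: the job done as asked, in the order asked, and still so for the second after the job is handed in, with the robot touching nothing.
It also fails if it takes over 88 s, if anything falls off the work surface, if the arm or the gripper's body presses on something with over 40 N, if the wrist force passes 120 N, or if a joint passes its speed limit or range.

### The arm

A 6-joint arm with a two-finger parallel gripper is mounted at the origin on a cart in front of the work surface, level with it; the furniture and walls round the work are solid. World frame = base frame: x ahead of the robot, y to its left, z up, the work surface at z = 0. Lengths are in m, angles in degrees, forces in N, time in s.
With the tool pointing down it reaches from about 0.3 to 0.875 m from the base axis. Payload 4.2 kg.
Tool frame: the origin (TCP) lies at the very end of the fingers, on their centre line; the grasp point (between the pads) lies 19 mm behind it; z points along the fingers, y is the direction in which the jaws open and shut (so a half turn about z gives the same grasp; the last joint's range is limited). The gripper opens to 85 mm and grips with 20 to 120 N. Pads are 22 mm wide; open, the fingers measure 114 mm over their backs; the gripper's body (76 mm by 85 mm) begins 54 mm behind the grasp point. The pads swing forward as they close: fully open they stand 13 mm farther back than shut.
Start: joints at [66.921, 18.312, 89.639, -0, 72.044, -1.146], TCP at [0.215, 0.533, 0.231] pointing down, gripper open.
Joint ranges: [-177.97, 177.97], [-48.28, 115.42], [12.27, 149.76], [-77.06, 257.06], [2.81, 150.46], [-146.56, 146.56]. Speed limits (degrees/s): [147.25, 147.25, 180, 180, 180, 180].

### API

Orientations are given as [roll, pitch, yaw] about the fixed x, y, z axes, in that order (R = Rz(yaw) Ry(pitch) Rx(roll)).
In Python, from cell import env gives the robot as it stands.
- The arm moves only by the shell command python3 -m pendant 'ROWS'. ROWS is JSON, one flat list of numbers, 7 for each row, row after row: the turn, a rotation vector about the tool's x, y, z in rad, then the shift along the tool's x, y, z in m, then the opening, from 0 (shut) to 1 (fully open). A call has 1 to 8 rows; each row is the pose to reach, as a shift and turn from the pose commanded when the call began, along the tool's axes at that moment; what a row does not reach only later rows make up. A row lasts 1/12 s, in which the tool goes at most 41.7 mm and 7.16 degrees, less where a joint would pass 70% of its speed; a pose out of reach is approached as far as the arm can. A call with a gripper value outside its range is refused whole. The fingers move at their own pace and stop on an object; the grip force is fixed at half the most. Time passes only in rows, so rows that repeat a pose let the fingers close. It gives the time, the measured TCP pose, the force and the opening at its end, in the units of the state.
- env.state(): the state, without advancing time (a new reading comes with each control period).
- env.camera(name): name is "scene" or "side" or "wrist"; returns (picture, depth): 400x640x3 uint8, red, green, blue; 400x640 float32, m along the optical axis (not along the pixel's ray), 0 where there is no reading.
- env.calibration(name): a dict with "fx", "fy", "cx", "cy" (pixels), "R" (3x3) and "t" (3): a world point X has camera coordinates R X + t; the wrist camera has in their place "hand_eye" (4x4, takes a point from camera to tool coordinates, whose origin is the TCP and whose axes are the flange's). Camera axes: x right, y down, z forward; pixel columns grow to the right and rows downward; lengths in m; the calibration is good to about 2 mm. The wrist camera is an equidistant fisheye: a pixel r from the principal point sees the ray r / f radians off the axis. A picture is of the moment at which its call begins: read the wrist's pose just before it. calibration takes no time and is no camera call.
- env.sign_off(): hands the job in, once; it reports no verdict.
The state is a dict: "t": time; "joint_pos": joint angles; "qd": joint speeds; "effort": joint torques, N m; "eef_pos": TCP position; "eef_rot": TCP orientation; "wrist_force": force on the tool from outside, world axes, zero at the start; "wrist_torque": the same for the moment, N m; "finger_gap": finger opening in m.
Only numpy, scipy, OpenCV 4.12 (cv2) and the standard library are available. Lean on these libraries where they do the work, as an engineer would, in place of code of your own. Each camera call takes 0.05 s, during which the arm holds its last target. There are 200 camera calls.

## Working session

There is one attempt and no reset: what is moved stays moved. The work goes in short steps, Python scripts to look and compute and a shell command to move; the robot and the scene stay as the last step left them, time stands still between calls to the robot, and variables do not carry over. Pictures are saved under pics/ and viewed, about 12 in all and at most 16, crops included, and the job is handed in when it is done.

```bash
mkdir -p pics; ls; python3 - <<'E'
from cell import env
import cv2,numpy as np
print(env.state())
for n in("scene","side","wrist"):
    p,d=env.camera(n); cv2.imwrite(f"pics/{n}0.png",p[:,:,::-1]); np.savez(f"pics/{n}0.npz",p=p,d=d)
    print(n,env.calibration(n))
E
```

```text
pics
{'t': 0.0, 'joint_pos': array([ 6.69214348e+01,  1.83506366e+01,  8.97062777e+01, -6.49424593e-04,
        7.20431733e+01, -1.14589373e+00]), 'qd': array([ 0.01772084, -0.01048315, -0.01246623, -0.01419083, -0.01473349,
       -0.05104204]), 'effort': array([-1.10849523e-04, -4.15520239e+01, -2.34164071e+01,  9.16008935e-05,
        8.34190490e-03,  6.96651824e-06]), 'eef_pos': array([0.21458921, 0.53294785, 0.23049319]), 'eef_rot': array([-1.79899920e+02, -1.38426134e-03,  1.58067528e+02]), 'wrist_force': array([0.61566746, 0.13274665, 1.20556213]), 'wrist_torque': array([ 0.02100182,  0.02029897, -0.03998778]), 'finger_gap': 0.08555337313319625}
scene {'fx': 464.6201976656545, 'fy': 464.6201976656545, 'cx': 318.5135304717766, 'cy': 197.35170741589803, 'R': array([[-0.43985808, -0.89794724,  0.01468434],
       [-0.68841405,  0.32662804, -0.64761116],
       [ 0.57672434, -0.29496591, -0.76182948]]), 't': array([0.10683739, 0.46019362, 0.80521288])}
side {'fx': 454.3444918513159, 'fy': 454.3444918513159, 'cx': 324.9914945566649, 'cy': 199.58583909531427, 'R': array([[ 0.94075315, -0.33856773,  0.01885218],
       [-0.19543276, -0.58678968, -0.78580144],
       [ 0.27710927,  0.73556085, -0.61819147]]), 't': array([-0.53425343,  0.08085151,  0.96039285])}
wrist {'fx': 309.70691628693146, 'fy': 309.70691628693146, 'cx': 323.16899455396066, 'cy': 200.08539572014985, 'hand_eye': array([[-3.11965947e-04, -9.59322582e-01, -2.82312039e-01,
         7.13232802e-02],
       [ 9.99999897e-01, -2.05935267e-04, -4.05252160e-04,
        -6.36851365e-04],
       [ 3.30629544e-04, -2.82312136e-01,  9.59322547e-01,
        -1.42055577e-01],
       [ 0.00000000e+00,  0.00000000e+00,  0.00000000e+00,
         1.00000000e+00]])}
```

View pics/scene0.png

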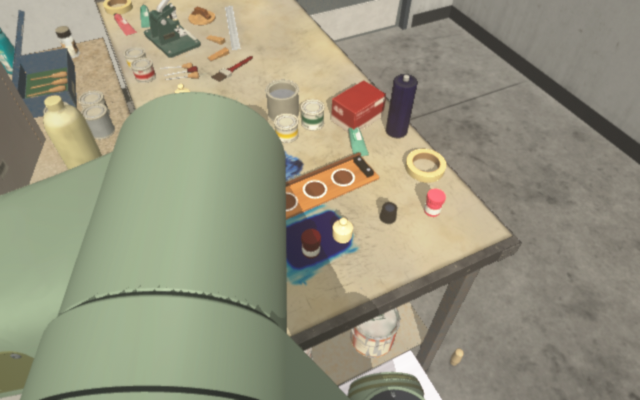

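View pics/side0.png

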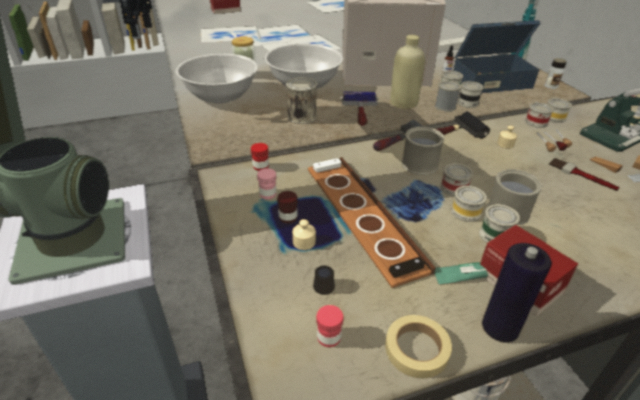

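The side view shows the rack with its white block at (326,164, +y end) and black block at (408,268). The jars are at (260,157), (267,185), (288,207) and (329,325), the weight at (303,235) and the loupe at (324,279).

```bash
cat > h.py <<'E'
from cell import env
import numpy as np, cv2
from scipy.spatial.transform import Rotation as Ro
def ray(n,u,v,st=None):
    """origin, directions (z=1 for fixed cams) in world"""
    c=env.calibration(n); u=np.asarray(u,float);v=np.asarray(v,float)
    x=(u-c["cx"])/c["fx"];y=(v-c["cy"])/c["fy"]
    if n!="wrist":
        d=np.stack([x,y,np.ones_like(x)],-1); R=c["R"]; return -R.T@c["t"], d@R
    r=np.hypot(x,y)+1e-12
    d=np.stack([x/r*np.sin(r),y/r*np.sin(r),np.cos(r)],-1); H=c["hand_eye"]
    Rt=Ro.from_euler("xyz",st["eef_rot"],degrees=True).as_matrix()
    return st["eef_pos"]+Rt@H[:3,3], d@(Rt@H[:3,:3]).T
def plane(n,u,v,z,st=None):
    o,d=ray(n,u,v,st); return o+d*((z-o[2])/d[...,2])[...,None]
def snap(n,f):
    st=env.state(); p,d=env.camera(n); cv2.imwrite(f"pics/{f}.png",p[:,:,::-1]); np.savez(f"pics/{f}.npz",p=p,d=d); return st,p,d
E
python3 - <<'E'
from h import *
z=np.load("pics/side0.npz");p,d=z["p"],z["d"]
hsv=cv2.cvtColor(p,cv2.COLOR_RGB2HSV)
for name,(u,v) in dict(a=(260,157),b=(267,185),c=(288,207),w=(303,235),l=(324,279),e=(329,325)).items():
    vv,uu=np.mgrid[v-35:v+35,u-25:u+25]; D=d[v-35:v+35,u-25:u+25]
    o,r=ray("side",uu,vv); X=o+r*D[...,None]
    # top = points near the highest level
    m=(D>0)&(X[...,2]>0.02)
    lab=cv2.connectedComponents(m.astype(np.uint8))[1]; m=lab==lab[35,25]
    zt=np.percentile(X[m][:,2],95); t=m&(X[...,2]>zt-.006)
    print(name,"ztop",zt.round(4),"n",t.sum(),"ctr",((X[t].min(0)+X[t].max(0))/2).round(4),"ext",np.ptp(X[t],0).round(3),"rgb",np.median(p[v-35:v+35,u-25:u+25][t],0), "hsv",np.median(hsv[v-35:v+35,u-25:u+25][t],0))
for nm,(u,v) in dict(r1=(338,182),r2=(353,202),r3=(371,224),r4=(389,249),wh=(326,164),bl=(408,268)).items():
    o,r=ray("side",u,v); print(nm,(o+r*d[v,u]).round(4),plane("side",u,v,.012).round(4))
c=cv2.resize(p[130:350,220:450],None,fx=3,fy=2.7*1,interpolation=cv2.INTER_CUBIC)[:594,:690]
cv2.imwrite("pics/crop1.png",c[:,:,::-1])
E
```

```text
a ztop 0.0627 n 142 ctr [0.4374 0.1351 0.0605] ext [0.042 0.043 0.007] rgb [184.  45.  43.] hsv [  1. 195. 184.]
b ztop 0.0627 n 182 ctr [0.4261 0.0175 0.0604] ext [0.044 0.046 0.007] rgb [177.5 125.  124. ] hsv [  1.   77.  177.5]
c ztop 0.0629 n 215 ctr [ 0.4477 -0.0809  0.0607] ext [0.043 0.046 0.007] rgb [62. 33. 28.] hsv [  4. 134.  62.]
w ztop 0.0578 n 54 ctr [ 0.4583 -0.1699  0.0563] ext [0.017 0.017 0.009] rgb [210.5 195.  146. ] hsv [ 22.   79.  210.5]
l ztop 0.0408 n 256 ctr [ 0.457  -0.2972  0.0384] ext [0.037 0.039 0.007] rgb [52.  50.5 49. ] hsv [21. 43. 53.]
e ztop 0.0627 n 488 ctr [ 0.427  -0.408   0.0606] ext [0.043 0.045 0.008] rgb [226.  94. 101.] hsv [178. 149. 226.]
r1 [ 0.6001 -0.0043  0.0118] [ 0.6    -0.0045  0.012 ]
r2 [ 0.6039 -0.0909  0.0135] [ 0.6047 -0.0892  0.012 ]
r3 [ 0.6112 -0.1756  0.0142] [ 0.6124 -0.1734  0.012 ]
r4 [ 0.6159 -0.2556  0.011 ] [ 0.6153 -0.2565  0.012 ]
wh [0.59   0.0556 0.0289] [0.599  0.0794 0.012 ]
bl [ 0.6198 -0.3272  0.0252] [ 0.6273 -0.3166  0.012 ]
```

View pics/crop1.png

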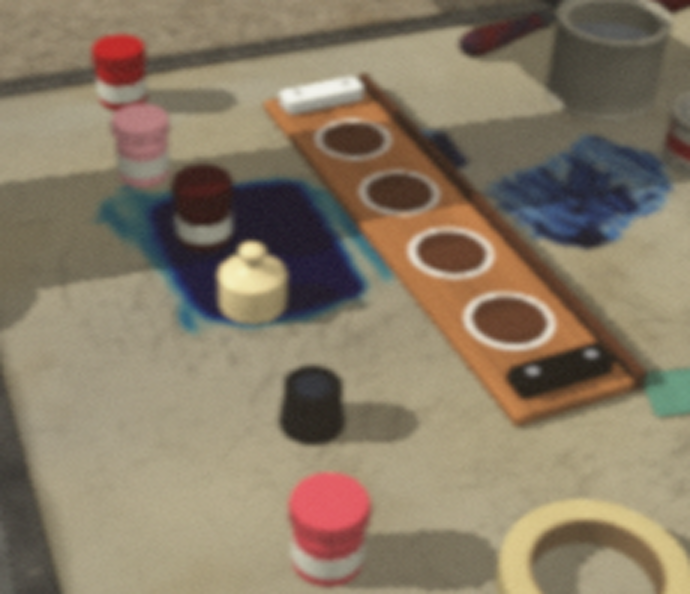

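View pics/wrist0.png

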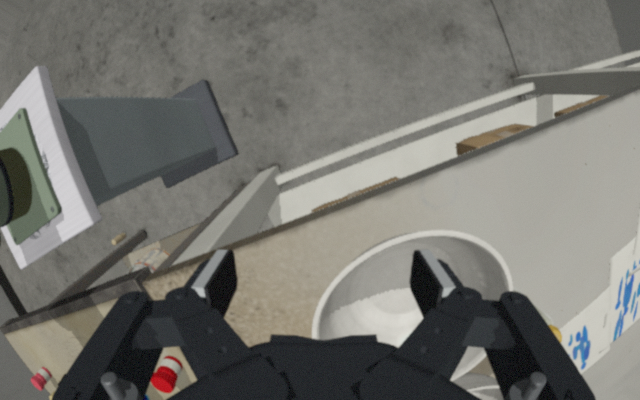

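Side view colours: (260,157) is strong red (mid), (267,185) is pale pink in shade (palest), (288,207) is maroon, and (329,325) is rose. The white block is at +y. The wrist view shows only the red jar at (167,375). I'll move above the row to get a second view.

```bash
python3 -m pendant '[0,0,1.188,-0.426,-0.349,0,0.75, 0,0,1.188,-0.426,-0.349,0,0.75, 0,0,1.188,-0.426,-0.349,0,0.75, 0,0,1.188,-0.426,-0.349,0,0.75, 0,0,1.188,-0.426,-0.349,0,0.75, 0,0,1.188,-0.426,-0.349,0,0.75, 0,0,1.188,-0.426,-0.349,0,0.75, 0,0,1.188,-0.426,-0.349,0,0.75]'; python3 -c "
from h import *; s=env.state();print(s['eef_pos'],s['eef_rot'],s['finger_gap'])"
```

```text
t: 0.82
eef_pos: [0.3754, 0.2392, 0.2313]
eef_rot: [180.0, -0.0, 100.4]
wrist_force: [0.9, -0.3, -0.4]
finger_gap: 0.0639
[0.37537982 0.23920301 0.23128368] [ 1.79993748e+02 -3.68383322e-03  1.00444227e+02] 0.06387551183337968
```

```bash
python3 -m pendant '[0,0,0.1822,-0.201,0.0495,0,0.75, 0,0,0.1822,-0.201,0.0495,0,0.75, 0,0,0.1822,-0.201,0.0495,0,0.75, 0,0,0.1822,-0.201,0.0495,0,0.75, 0,0,0.1822,-0.201,0.0495,0,0.75, 0,0,0.1822,-0.201,0.0495,0,0.75, 0,0,0.1822,-0.201,0.0495,0,0.75]'; python3 - <<'E'
from h import *
st,p,d=snap("wrist","w1"); np.save("pics/w1st.npy",st,allow_pickle=True)
snap("side","s1"); snap("scene","c1"); print(st["eef_pos"],st["eef_rot"])
E
```

```text
t: 1.4
eef_pos: [0.4616, 0.0512, 0.231]
eef_rot: [-180.0, -0.0, 90.1]
wrist_force: [0.4, 0.4, -0.3]
finger_gap: 0.0639
[0.46160315 0.05120495 0.2309532 ] [-1.79952050e+02 -1.50069985e-02  9.00673516e+01]
```

View pics/w1.png

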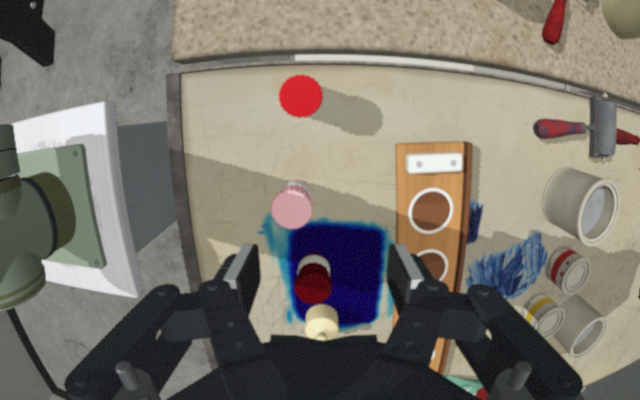

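The wrist view shows the red lid at (301,97), the pale pink lid at (292,207), the maroon lid at (314,284), and ring 1 at (431,211). The white block is at the top. Next I'll triangulate these against the side view.

```bash
python3 - <<'E'
from h import *
st=np.load("pics/w1st.npy",allow_pickle=True).item()
def tri(u1,u2):
    o1,d1=ray("side",*u1); o2,d2=ray("wrist",*u2,st)
    A=np.stack([d1,-d2],1); s=np.linalg.lstsq(A,o2-o1,rcond=None)[0]
    a,b=o1+s[0]*d1,o2+s[1]*d2; return ((a+b)/2).round(4),np.linalg.norm(a-b).round(4)
def blob(n,p,u,v,lo,hi,r):
    """centre of the colour blob nearest to (u,v): min-enclosing contour ellipse"""
    m=cv2.inRange(cv2.cvtColor(p,cv2.COLOR_RGB2HSV),lo,hi); 
    w=np.zeros_like(m); w[v-r:v+r,u-r:u+r]=255; m&=w
    c=max(cv2.findContours(m,0,1)[0],key=cv2.contourArea)
    return cv2.fitEllipse(cv2.convexHull(c))
S=np.load("pics/side0.npz")["p"];W=np.load("pics/w1.npz")["p"]
# ring marks: inner brown disc
side=[]
for i,(u,v) in enumerate([(338,182),(353,202),(371,224),(389,249)]):
    g=cv2.inRange(S,(135,120,105),(255,255,255)); w=np.zeros_like(g); cv2.circle(w,(u,v),21,255,-1); g&=w
    c=max(cv2.findContours(g,0,1)[0],key=cv2.contourArea); e=cv2.fitEllipse(cv2.convexHull(c)); side.append(e[0])
    P=plane("side",*e[0],.012); hull=plane("side",*cv2.convexHull(c)[:,0].T.astype(float),.012)
    print("ring",i+1,np.round(e[0],1),P.round(4),"ext",np.ptp(hull,0).round(3))
for n,u,v in(("ring1",431,211),):
    g=cv2.inRange(W,(150,140,130),(255,255,255)); w=np.zeros_like(g); cv2.circle(w,(u,v),27,255,-1); g&=w
    c=max(cv2.findContours(g,0,1)[0],key=cv2.contourArea); e=cv2.fitEllipse(cv2.convexHull(c))
    print(n,np.round(e[0],1),plane("wrist",*e[0],.012,st).round(4),"tri",tri(side[0],e[0]))
# lids: side points (depth top centre reprojected) triangulated
c=env.calibration("side")
for n,X,(u,v),lo,hi in(("red",(.4374,.1351,.062),(301,97),(0,200,120),(10,255,255)),("pale",(.4261,.0175,.062),(292,207),(0,30,170),(8,120,255)),("maroon",(.4477,-.0809,.062),(314,284),(0,150,40),(10,255,170))):
    q=c["R"]@np.array(X)+c["t"]; s=(q[0]/q[2]*c["fx"]+c["cx"],q[1]/q[2]*c["fy"]+c["cy"])
    e=blob("wrist",W,u,v,lo,hi,26); print(n,np.round(e[0],1),np.round(e[1],1),plane("wrist",*e[0],.062,st).round(4),"tri",tri(s,e[0]))
E
```

```text
ring 1 [331.5 165.6] [0.6099 0.0681 0.012 ] ext [0.059 0.027 0.   ]
ring 2 [362.1 217.4] [ 0.6028 -0.1466  0.012 ] ext [0.043 0.022 0.   ]
ring 3 [369.9 223.3] [ 0.611  -0.1704  0.012 ] ext [0.067 0.066 0.   ]
ring 4 [389.4 248.4] [ 0.6169 -0.2551  0.012 ] ext [0.066 0.066 0.   ]
ring1 [430.4 210. ] [0.5988 0.0029 0.012 ] tri (array([0.5868, 0.0149, 0.0497]), np.float64(0.0044))Traceback (most recent call last):
  File "<stdin>", line 29, in <module>
  File "<stdin>", line 11, in blob
ValueError: max() iterable argument is empty
```

```bash
cat > m.py <<'E'
from h import *
def white(p,u,v,r):
    """ellipse centre of white ring outer contour within a disc of radius r"""
    hsv=cv2.cvtColor(p,cv2.COLOR_RGB2HSV); w=np.zeros(p.shape[:2],np.uint8); cv2.circle(w,(u,v),r,255,-1)
    m=cv2.inRange(hsv,(0,0,100),(180,95,255))&w
    m=cv2.morphologyEx(m,cv2.MORPH_CLOSE,np.ones((3,3)))
    # inner hole of the ring
    cs,h=cv2.findContours(m,cv2.RETR_CCOMP,1)
    k=[c for c,x in zip(cs,h[0]) if x[3]>=0]; k=max(k,key=cv2.contourArea)
    return cv2.fitEllipse(k),k
def lid(p,u,v,r):
    """blob of the colour at (u,v)"""
    lab=cv2.cvtColor(p,cv2.COLOR_RGB2LAB).astype(int); c=np.median(lab[v-3:v+4,u-3:u+4].reshape(-1,3),0)
    m=(np.abs(lab-c)@np.array([.6,1,1])<28).astype(np.uint8); w=np.zeros_like(m); cv2.circle(w,(u,v),r,1,-1)
    m=cv2.morphologyEx(m*w,cv2.MORPH_OPEN,np.ones((3,3))); c=max(cv2.findContours(m,0,1)[0],key=cv2.contourArea)
    return cv2.fitEllipse(cv2.convexHull(c))
def tri(n1,u1,n2,u2,st1=None,st2=None):
    o1,d1=ray(n1,*u1,st1); o2,d2=ray(n2,*u2,st2)
    s=np.linalg.lstsq(np.stack([d1,-d2],1),o2-o1,rcond=None)[0]
    a,b=o1+s[0]*d1,o2+s[1]*d2; return ((a+b)/2).round(4),np.linalg.norm(a-b).round(4)
def proj(n,X):
    c=env.calibration(n); q=c["R"]@np.array(X)+c["t"]; return (q[0]/q[2]*c["fx"]+c["cx"],q[1]/q[2]*c["fy"]+c["cy"])
E
python3 - <<'E'
from m import *
st=np.load("pics/w1st.npy",allow_pickle=True).item()
S=np.load("pics/side0.npz")["p"];W=np.load("pics/w1.npz")["p"]
side=[]
for i,(u,v) in enumerate([(338,182),(353,202),(371,224),(389,249)]):
    try:
        e,k=white(S,u,v,20); side.append(e[0]); H=plane("side",*k[:,0].T.astype(float),.012)
        print("ring",i+1,np.round(e[0],1),plane("side",*e[0],.012).round(4),"inner ext",np.ptp(H,0).round(3))
    except Exception as x: print(i+1,x)
e,k=white(W,431,211,28); print("ring1 wrist",np.round(e[0],1),plane("wrist",*e[0],.012,st).round(4),tri("side",side[0],"wrist",e[0],None,st))
for n,X,(u,v) in(("red",(.4374,.1351,.062),(301,97)),("pale",(.4261,.0175,.062),(292,210)),("maroon",(.4477,-.0809,.062),(314,286))):
    e=lid(W,u,v,26); print(n,np.round(e[0],1),np.round(e[1],1),plane("wrist",*e[0],.062,st).round(4),"tri",tri("side",proj("side",X),"wrist",e[0],None,st))
E
```

```text
ring 1 [337.2 181.1] [ 5.995e-01 -5.000e-04  1.200e-02] inner ext [0.052 0.053 0.   ]
ring 2 [352.6 200.8] [ 0.6056 -0.0848  0.012 ] inner ext [0.051 0.054 0.   ]
ring 3 [369.9 223.1] [ 0.6113 -0.1699  0.012 ] inner ext [0.049 0.05  0.   ]
ring 4 [389.3 248.3] [ 0.617  -0.2548  0.012 ] inner ext [0.05 0.05 0.  ]
ring1 wrist [430.5 210.6] [0.5989 0.002  0.012 ] (array([0.5999, 0.0014, 0.0104]), np.float64(0.0007))
red [300.1  95.6] [40.6 41.4] [0.4388 0.1383 0.062 ] tri (array([0.4383, 0.1385, 0.0598]), np.float64(0.0006))
pale [291.6 206.6] [41.  43.5] [0.4282 0.0234 0.062 ] tri (array([0.4275, 0.0224, 0.0585]), np.float64(0.0008))
maroon [312.9 286.7] [32.6 36.4] [ 0.4496 -0.0754  0.062 ] tri (array([ 0.4491, -0.0772,  0.059 ]), np.float64(0.0009))
```

```bash
python3 -m pendant '[0,0,0,-0.031,-0.0335,0.116,0.75, 0,0,0,-0.031,-0.0335,0.116,0.75, 0,0,0,-0.031,-0.0335,0.116,0.75, 0,0,0,-0.031,-0.0335,0.116,0.75, 0,0,0,-0.031,-0.0335,0.116,0.75]'; python3 - <<'E'
from m import *
st,p,d=snap("wrist","w2"); print(st["eef_pos"])
q=st["eef_pos"].copy()
e=lid(p,322,270,70); print(np.round(e,1) if 0 else e, plane("wrist",*e[0],.062,st).round(4))
E
```

```text
t: 1.97
eef_pos: [0.4266, 0.0228, 0.1148]
eef_rot: [-179.8, -0.0, 90.4]
wrist_force: [1.1, 0.4, 0.3]
finger_gap: 0.064
[0.42660908 0.02283116 0.1147862 ]
((355.66021728515625, 275.5538024902344), (81.20247650146484, 84.85293579101562), 17.001798629760742) [ 0.4503 -0.0204  0.062 ]
```

View pics/w2.png

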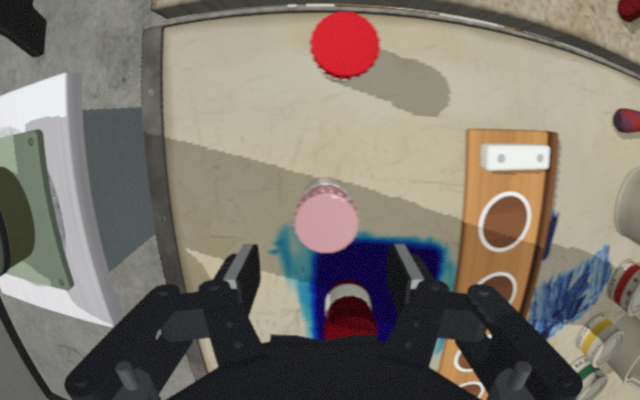

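The pale lid is at (327,222), between the finger planes, so I'll reseed there.

```bash
python3 - <<'E'
from m import *
st=env.state(); p=np.load("pics/w2.npz")["p"]
for z,(u,v) in((.062,(327,222)),(.062,(346,45))):
    e=lid(p,u,v,42); print(np.round(e[0],1),np.round(e[1],1), plane("wrist",*e[0],z,st).round(4))
S=np.load("pics/s1.npz")["p"]
e,k=white(p,505,221,36); print("ring1",plane("wrist",*e[0],.012,st).round(4))
H=plane("wrist",*k[:,0].T.astype(float),.012,st); print(np.ptp(H,0))
for n,X in(("pale",(.427,.020,.062)),("red",(.438,.137,.062))): 
    u,v=np.round(proj("side",X)).astype(int); e=lid(S,u,v,14); print(n,(u,v),np.round(e[0],1),plane("side",*e[0],.062).round(4))
E
```

```text
[326.2 217.4] [64.9 71.1] [0.4317 0.0239 0.062 ]
[344.5  43.6] [63.7 67.1] [0.4422 0.1379 0.062 ]
ring1 [0.6054 0.0007 0.012 ]
[5.23586807e-02 5.29304448e-02 5.55111512e-17]
pale (np.int64(265), np.int64(172)) [266.3 174.1] [0.4271 0.0128 0.062 ]
red (np.int64(259), np.int64(146)) [258.6 147.2] [0.4373 0.1336 0.062 ]
```

```bash
python3 -m pendant '[0,0,0,-0.001,0,0.088,0.75, 0,0,0,-0.001,0,0.088,0.75, 0,0,0,-0.001,0,0.088,0.75, 0,0,0,-0.001,0,0.088,0.75, 0,0,0,-0.001,0,0.088,0.4, 0,0,0,-0.001,0,0.088,0.4, 0,0,0,-0.001,0,0.088,0.4, 0,0,0,-0.001,0,0.088,0.4]'; python3 - <<'E'
from m import *
st,p,d=snap("wrist","w3"); print(st["eef_pos"],st["eef_rot"],st["finger_gap"])
E
```

```text
t: 2.68
eef_pos: [0.4304, 0.0211, 0.0301]
eef_rot: [179.6, -0.0, 90.3]
wrist_force: [-1.0, 0.9, 6.5]
finger_gap: 0.0421
[0.43042852 0.02110466 0.03014493] [ 1.79632577e+02 -3.19417787e-02  9.03245414e+01] 0.04205393165526659
```

View pics/w3.png

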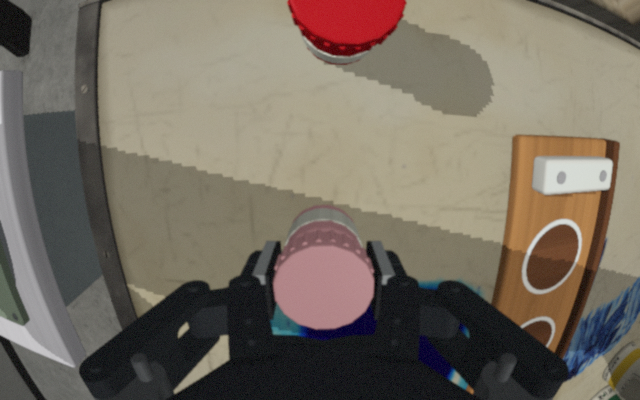

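Pale jar gripped: the lid ellipse is at about (323,288) and the gap is 42 mm. I'll work out its offset in the hand, lift, and carry it near ring 1.

```bash
python3 - <<'E'
from m import *
st=np.load("pics/w3.npz"); p=st["p"]; s=env.state()
e=lid(p,323,290,52); P=plane("wrist",*e[0],.062,s); print(np.round(e[0],1),np.round(e[1],1),P.round(4),"off",(P-s["eef_pos"]).round(4))
E
python3 -m pendant '[0,0,0,0,0,-0.041,0.4, 0,0,0,0,0,-0.08,0.4, 0,0,0,-0.01,0.03,-0.09,0.4, 0,0,0,-0.02,0.06,-0.09,0.4, 0,0,0,-0.02,0.10,-0.09,0.4, 0,0,0,-0.02,0.14,-0.09,0.4, 0,0,0,-0.02,0.170,-0.09,0.4, 0,0,0,-0.02,0.170,-0.09,0.4]'; python3 - <<'E'
from m import *
s,p,d=snap("wrist","w4"); print(s["eef_pos"],s["eef_rot"])
e=lid(p,323,290,52); P=plane("wrist",*e[0],s["eef_pos"][2]+.033,s); print(np.round(e[0],1),(P-s["eef_pos"]).round(4))
S=snap("side","s4")
E
```

```text
[323.9 285.4] [ 86.2 101.1] [0.4306 0.0226 0.062 ] off [0.0001 0.0015 0.0318]
t: 3.4
eef_pos: [0.6054, 0.0016, 0.1197]
eef_rot: [179.4, 0.0, 90.3]
wrist_force: [1.2, -0.4, -2.3]
finger_gap: 0.0425
[0.60540468 0.00161657 0.11974296] [1.79365773e+02 3.00220224e-03 9.03205836e+01]
[323.1 284.2] [-0.0004  0.0029  0.033 ]
```

View pics/s4.png

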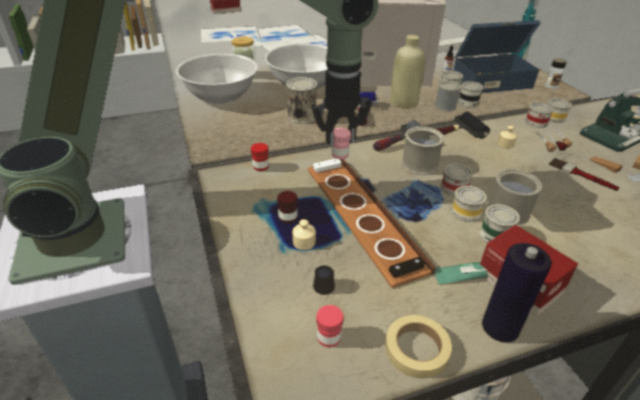

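```bash
python3 -m pendant '[0,0,0,0,0,0,0.4, 0,0,0,0,0,0,0.4, 0,0,0,0,0,0.03,0.4, 0,0,0,0,0,0.03,0.4, 0,0,0,0,0,0.03,0.4]'; python3 - <<'E'
from m import *
for i in range(2):
    s,p,d=snap("wrist",f"w5{i}"); print(s["eef_pos"].round(4),s["eef_rot"].round(2))
s,p,d=snap("side","s5")
# lid top by depth in the side view
u,v=np.round(proj("side",(.60,.0,.12))).astype(int); print(u,v)
vv,uu=np.mgrid[v-20:v+25,u-20:u+20]; D=d[v-20:v+25,u-20:u+20]; o,r=ray("side",uu,vv); X=o+r*D[...,None]
c=p[v-20:v+25,u-20:u+20].astype(int); m=(c[...,0]-c[...,1]>25)&(D>0)&(X[...,2]>.05); print(m.sum(),X[m].min(0),X[m].max(0),np.median(X[m],0))
E
```

```text
t: 3.92
eef_pos: [0.5959, 0.0018, 0.0866]
eef_rot: [-179.8, -0.0, 90.3]
wrist_force: [-0.2, 0.1, -1.0]
finger_gap: 0.0428
[0.5959 0.0018 0.0866] [-1.7976e+02 -1.0000e-02  9.0330e+01]
[0.5972 0.0018 0.0877] [-179.94   -0.     90.34]
339 143
326 [ 0.57827337 -0.02644116  0.06283338] [0.62029587 0.01935008 0.12263215] [ 0.59565739 -0.01553338  0.1142413 ]
```

```bash
python3 -m pendant '[0,0,0,0.0015,0.0015,0.041,0.4, 0,0,0,0.0015,0.0015,0.041,0.4, 0,0,0,0.0015,0.0015,0.041,0.4, 0,0,0,0.0015,0.0015,0.041,0.4, 0,0,0,0.0015,0.0015,0.041,0.4]'; python3 - <<'E'
from m import *
s,p,d=snap("wrist","w6"); print(s["eef_pos"].round(4),s["eef_rot"].round(2))
s,q,d=snap("side","s6")
a=cv2.resize(q[120:220,280:400],None,fx=5,fy=5,interpolation=cv2.INTER_CUBIC)[:,:600]
cv2.imwrite("pics/c6.png",a[:,:,::-1])
E
```

```text
t: 4.48
eef_pos: [0.6008, 0.0032, 0.0482]
eef_rot: [179.8, -0.0, 90.3]
wrist_force: [0.2, 0.1, -2.0]
finger_gap: 0.0427
[0.6008 0.0032 0.0482] [179.81  -0.    90.33]
```

View pics/c6.png

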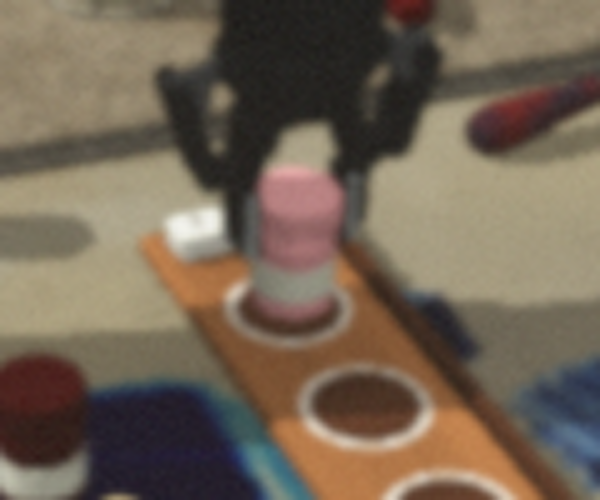

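Ring 1's outer edge spans crop columns 223–352 and the jar foot spans 250–337, so it is about 2 mm too far in +x. I'll correct that, lower and release.

```bash
python3 -m pendant '[0,0,0,-0.001,-0.002,0.0,0.4, 0,0,0,-0.001,-0.002,0.004,0.4, 0,0,0,-0.001,-0.002,0.008,0.4, 0,0,0,-0.001,-0.002,0.008,0.4, 0,0,0,-0.001,-0.002,0.008,0.4, 0,0,0,-0.001,-0.002,0.008,0.4]'
```

```text
t: 5.08
eef_pos: [0.598, 0.0021, 0.0421]
eef_rot: [179.9, 0.0, 90.3]
wrist_force: [-7.0, -0.7, 21.6]
finger_gap: 0.0429
```

```bash
python3 -m pendant '[0,0,0,0,0,-0.0015,0.4, 0,0,0,0,0,-0.0015,0.6, 0,0,0,0,0,-0.0015,0.75, 0,0,0,0,0,-0.0015,0.75, 0,0,0,0,0,-0.0015,0.75, 0,0,0,0,0,-0.025,0.75, 0,0,0,0,0,-0.06,0.75, 0,0,0,0,0,-0.09,0.75]'; python3 - <<'E'
from m import *
s,q,d=snap("side","s7")
e,k=white(q,353,201,20); print(plane("side",*e[0],.012))
X0=np.array([.5995,-.0005]); u,v=np.round(proj("side",(*X0,.074))).astype(int); l=lid(q,u,v,14); print((u,v),np.round(l[0],1),np.round(l[1],1),plane("side",*l[0],.074).round(4))
a=cv2.resize(q[130:210,290:390],None,fx=6,fy=6,interpolation=cv2.INTER_CUBIC)
cv2.imwrite("pics/c7.png",a[:,:,::-1])
E
```

```text
t: 5.75
eef_pos: [0.5972, 0.0022, 0.1286]
eef_rot: [-179.9, -0.0, 90.3]
wrist_force: [1.7, 0.2, -0.3]
finger_gap: 0.0643
[ 0.60578226 -0.08374881  0.012     ]
(np.int64(338), np.int64(160)) [338.5 164.5] [18.4 20.1] [ 0.5933 -0.0189  0.074 ]
```

View pics/c7.png

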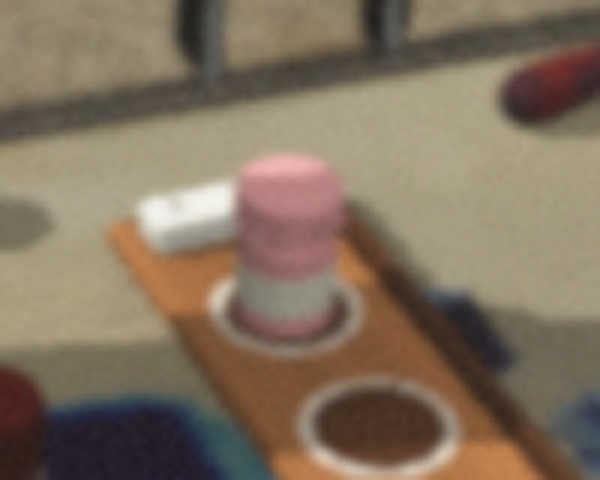

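The pale jar stands upright and centred in ring 1: foot centre column 286 against ring centre 285, even annulus to within about 1 mm. Next is the red (mid) jar for ring 3.

```bash
python3 -m pendant '[0,0,0,0.137,-0.158,0,0.75, 0,0,0,0.137,-0.158,0,0.75, 0,0,0,0.137,-0.158,0,0.75, 0,0,0,0.137,-0.158,0,0.75, 0,0,0,0.137,-0.158,0,0.75, 0,0,0,0.137,-0.158,0,0.75, 0,0,0,0.137,-0.158,0.02,0.75, 0,0,0,0.137,-0.158,0.02,0.75]'; python3 -m pendant '[0,0,0,0,0,0,0.75, 0,0,0,0,0,0,0.75]'; python3 - <<'E'
from m import *
s,p,d=snap("wrist","w8"); print(s["eef_pos"].round(4),s["eef_rot"].round(2))
e=lid(p,323,220,45);print(np.round(e[0],1),np.round(e[1],1),plane("wrist",*e[0],.062,s).round(4))
E
```

```text
t: 6.47
eef_pos: [0.4367, 0.1384, 0.1063]
eef_rot: [-179.8, 0.1, 90.4]
wrist_force: [-0.3, -0.9, -0.6]
finger_gap: 0.0642
t: 6.63
eef_pos: [0.4394, 0.1381, 0.1085]
eef_rot: [180.0, -0.0, 90.3]
wrist_force: [-0.2, 0.5, -0.2]
finger_gap: 0.0644
[0.4394 0.1381 0.1085] [180.   -0.   90.3]
[321.5 219.7] [61.  64.6] [0.4383 0.1403 0.062 ]
```

```bash
python3 -m pendant '[0,0,0,0,0,0.08,0.75, 0,0,0,0,0,0.08,0.75, 0,0,0,0,0,0.08,0.75, 0,0,0,0,0,0.08,0.4, 0,0,0,0,0,0.08,0.4, 0,0,0,0,0,0.08,0.4, 0,0,0,0,0,0.08,0.4, 0,0,0,0,0,0.08,0.4]'; python3 -c "
from m import *
s,p,d=snap('wrist','w9'); print(s['eef_pos'].round(4),s['finger_gap'])
e=lid(p,323,290,52);P=plane('wrist',*e[0],.062,s);print(np.round(e[0],1),np.round(e[1],1),(P-s['eef_pos']).round(4))"
```

```text
t: 7.35
eef_pos: [0.4397, 0.1386, 0.0297]
eef_rot: [179.8, -0.1, 90.3]
wrist_force: [0.1, 0.3, 4.3]
finger_gap: 0.0425
[0.4397 0.1386 0.0297] 0.042456063078491306
[323.2 287.2] [75.  99.1] [-0.0001  0.0009  0.0323]
```

```bash
python3 -m pendant '[0,0,0,0,0,-0.04,0.4, 0,0,0,0,0,-0.08,0.4, 0,0,0,-0.025,0.0137,-0.1,0.4, 0,0,0,-0.06,0.033,-0.1,0.4, 0,0,0,-0.095,0.052,-0.1,0.4, 0,0,0,-0.13,0.0712,-0.1,0.4, 0,0,0,-0.165,0.0904,-0.1,0.4, 0,0,0,-0.2,0.1096,-0.1,0.4]';python3 -m pendant '[0,0,0,-0.035,0.0192,0,0.4, 0,0,0,-0.07,0.0384,0,0.4, 0,0,0,-0.1,0.0545,0,0.4, 0,0,0,-0.1075,0.059,0,0.4, 0,0,0,-0.1075,0.059,0.02,0.4, 0,0,0,-0.1075,0.059,0.04,0.4, 0,0,0,-0.1075,0.059,0.06,0.4, 0,0,0,-0.1075,0.059,0.06,0.4]';python3 -m pendant '[0,0,0,0,0,0,0.4, 0,0,0,0,0,0,0.4]'
```

```text
t: 8.07
eef_pos: [0.5501, -0.0628, 0.129]
eef_rot: [179.9, -0.0, 90.3]
wrist_force: [0.4, 0.5, -1.4]
finger_gap: 0.0425
t: 8.73
eef_pos: [0.606, -0.1671, 0.0645]
eef_rot: [-179.5, -0.2, 90.3]
wrist_force: [-0.2, -0.1, -1.7]
finger_gap: 0.0427
t: 8.9
eef_pos: [0.6098, -0.1681, 0.0696]
eef_rot: [179.9, 0.0, 90.4]
wrist_force: [0.1, 0.8, -1.4]
finger_gap: 0.0423
```

```bash
python3 -m pendant '[0,0,0,0,0,0.012,0.4, 0,0,0,0,0,0.02,0.4, 0,0,0,0,0,0.024,0.4, 0,0,0,0,0,0.027,0.4, 0,0,0,0,0,0.027,0.4, 0,0,0,0,0,0.027,0.4]'; python3 -c "
from m import *
s,q,d=snap('side','s10')
cv2.imwrite('pics/c10.png',cv2.resize(q[140:280,300:440],None,fx=4,fy=4,interpolation=cv2.INTER_CUBIC)[:,:,::-1])"
```

```text
t: 9.4
eef_pos: [0.6088, -0.168, 0.0418]
eef_rot: [-180.0, -0.0, 90.3]
wrist_force: [-2.9, 0.2, 3.6]
finger_gap: 0.0427
```

View pics/c10.png

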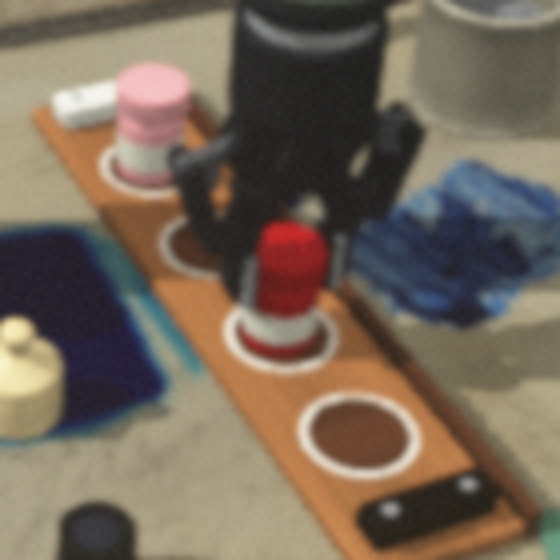

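The red jar sits centred in ring 3: foot columns 237–326 against ring 224–339, front gap about 10 px as expected. I'll release it and go to the maroon jar.

```bash
python3 -m pendant '[0,0,0,0,0,-0.0005,0.4, 0,0,0,0,0,-0.0005,0.6, 0,0,0,0,0,-0.0005,0.75, 0,0,0,0,0,-0.0005,0.75, 0,0,0,0,0,-0.0005,0.75, 0,0,0,0,0,-0.025,0.75, 0,0,0,0,0,-0.06,0.75, 0,0,0,0,0,-0.09,0.75]'; python3 -m pendant '[0,0,0,0.0295,-0.053,0,0.75, 0,0,0,0.0295,-0.053,0,0.75, 0,0,0,0.0897,-0.1605,0,0.75, 0,0,0,0.0897,-0.1605,0,0.75, 0,0,0,0.0897,-0.1605,0,0.75, 0,0,0,0.0897,-0.1605,0.02,0.75, 0,0,0,0.0897,-0.1605,0.02,0.75, 0,0,0,0.0897,-0.1605,0.02,0.75]';python3 -m pendant '[0,0,0,0,0,0,0.75, 0,0,0,0,0,0,0.75]'; python3 - <<'E'
from m import *
s,p,d=snap("wrist","w11"); print(s["eef_pos"].round(4),s["eef_rot"].round(2))
e=lid(p,323,222,45);print(np.round(e[0],1),np.round(e[1],1),plane("wrist",*e[0],.062,s).round(4))
E
```

```text
t: 10.12
eef_pos: [0.609, -0.1682, 0.1321]
eef_rot: [-180.0, -0.0, 90.3]
wrist_force: [1.0, -0.7, -0.4]
finger_gap: 0.064
t: 10.78
eef_pos: [0.4484, -0.0794, 0.1114]
eef_rot: [180.0, -0.0, 90.3]
wrist_force: [1.2, -0.2, 0.0]
finger_gap: 0.0642
t: 10.95
eef_pos: [0.4499, -0.0801, 0.1119]
eef_rot: [179.9, 0.0, 90.3]
wrist_force: [0.7, 0.4, -0.7]
finger_gap: 0.0639
[ 0.4499 -0.0801  0.1119] [1.7989e+02 2.0000e-02 9.0300e+01]
[321.1 218.6] [58.8 64.7] [ 0.4487 -0.0783  0.062 ]
```

```bash
python3 -m pendant '[0,0,0,0,0,0.082,0.75, 0,0,0,0,0,0.082,0.75, 0,0,0,0,0,0.082,0.75, 0,0,0,0,0,0.082,0.4, 0,0,0,0,0,0.082,0.4, 0,0,0,0,0,0.082,0.4, 0,0,0,0,0,0.082,0.4, 0,0,0,0,0,0.082,0.4]'; python3 -c "
from m import *
s,p,d=snap('wrist','w12'); print(s['eef_pos'].round(4),s['finger_gap'])
e=lid(p,323,290,52);P=plane('wrist',*e[0],.062,s);print(np.round(e[0],1),np.round(e[1],1),(P-s['eef_pos']).round(4))"
```

```text
t: 11.67
eef_pos: [0.4491, -0.0796, 0.0307]
eef_rot: [179.8, 0.0, 90.3]
wrist_force: [1.1, -0.7, -1.9]
finger_gap: 0.0427
[ 0.4491 -0.0796  0.0307] 0.04272169188411598
[323.1 281.6] [ 85.8 100.3] [-0.0001  0.0031  0.0313]
```

```bash
python3 -m pendant '[0,0,0,0,0,-0.04,0.4, 0,0,0,0,0,-0.08,0.4, 0,0,0,-0.02,0.0188,-0.1,0.4, 0,0,0,-0.048,0.045,-0.1,0.4, 0,0,0,-0.076,0.0715,-0.1,0.4, 0,0,0,-0.104,0.098,-0.1,0.4, 0,0,0,-0.132,0.124,-0.1,0.4, 0,0,0,-0.158,0.1485,-0.1,0.4]';python3 -m pendant '[0,0,0,-0.018,0.017,0,0.4, 0,0,0,-0.018,0.017,0.02,0.4, 0,0,0,-0.018,0.017,0.04,0.4, 0,0,0,-0.018,0.017,0.06,0.4, 0,0,0,-0.018,0.017,0.06,0.4, 0,0,0,-0.018,0.017,0.06,0.4, 0,0,0,-0.018,0.017,0.06,0.4]'
```

```text
t: 12.38
eef_pos: [0.5986, -0.2382, 0.1298]
eef_rot: [179.9, 0.0, 90.3]
wrist_force: [0.7, 0.8, -1.4]
finger_gap: 0.0426
t: 12.97
eef_pos: [0.6154, -0.2547, 0.0707]
eef_rot: [179.9, 0.0, 90.3]
wrist_force: [-0.1, -0.4, -1.0]
finger_gap: 0.0428
```

```bash
python3 -m pendant '[0,0,0,0,0,0.012,0.4, 0,0,0,0,0,0.02,0.4, 0,0,0,0,0,0.024,0.4, 0,0,0,0,0,0.0275,0.4, 0,0,0,0,0,0.0275,0.4, 0,0,0,0,0,0.0275,0.4]'; python3 -c "
from m import *
s,q,d=snap('side','s13')
cv2.imwrite('pics/c13.png',cv2.resize(q[140:280,300:440],None,fx=4,fy=4,interpolation=cv2.INTER_CUBIC)[:,:,::-1])"
```

```text
t: 13.47
eef_pos: [0.6143, -0.2543, 0.0426]
eef_rot: [-180.0, -0.0, 90.3]
wrist_force: [-3.5, 1.3, 5.1]
finger_gap: 0.0429
```

View pics/c13.png

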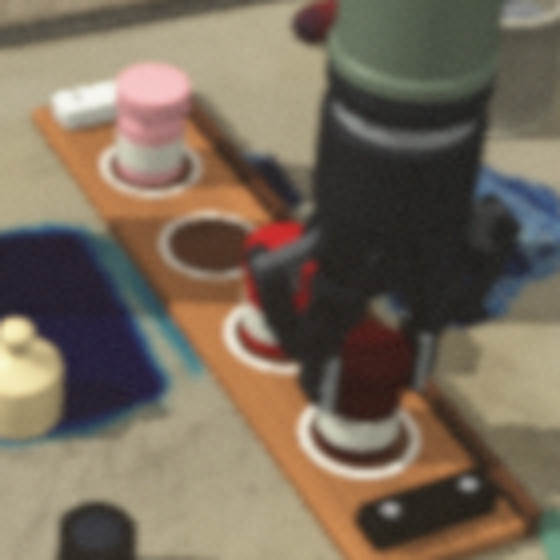

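Maroon is centred in ring 4 (foot columns 315–405, ring 299–420). I'll release it and go to the rose jar.

```bash
python3 -m pendant '[0,0,0,0,0,-0.0005,0.4, 0,0,0,0,0,-0.0005,0.6, 0,0,0,0,0,-0.0005,0.75, 0,0,0,0,0,-0.0005,0.75, 0,0,0,0,0,-0.0005,0.75, 0,0,0,0,0,-0.025,0.75, 0,0,0,0,0,-0.06,0.75, 0,0,0,0,0,-0.09,0.75]'; python3 -m pendant '[0,0,0,-0.025,-0.0315,0,0.75, 0,0,0,-0.05,-0.063,0,0.75, 0,0,0,-0.149,-0.187,0,0.75, 0,0,0,-0.149,-0.187,0,0.75, 0,0,0,-0.149,-0.187,0,0.75, 0,0,0,-0.149,-0.187,0,0.75, 0,0,0,-0.149,-0.187,0.02,0.75, 0,0,0,-0.149,-0.187,0.02,0.75]';python3 -m pendant '[0,0,0,0,0,0,0.75, 0,0,0,0,0,0,0.75]'; python3 - <<'E'
from m import *
s,p,d=snap("wrist","w14"); print(s["eef_pos"].round(4),s["eef_rot"].round(2))
e=lid(p,323,222,45);print(np.round(e[0],1),np.round(e[1],1),plane("wrist",*e[0],.062,s).round(4))
E
```

```text
t: 14.18
eef_pos: [0.6146, -0.2544, 0.1325]
eef_rot: [-180.0, -0.0, 90.3]
wrist_force: [1.0, -0.8, -0.2]
finger_gap: 0.0642
t: 14.85
eef_pos: [0.4257, -0.4046, 0.1094]
eef_rot: [-179.8, -0.2, 90.1]
wrist_force: [-0.3, 0.5, 0.4]
finger_gap: 0.0641
t: 15.02
eef_pos: [0.4294, -0.4043, 0.1121]
eef_rot: [180.0, 0.0, 90.4]
wrist_force: [1.4, -0.0, 0.7]
finger_gap: 0.0638
[ 0.4294 -0.4043  0.1121] [179.97   0.    90.38]
[320.4 220.8] [60.7 65.4] [ 0.4276 -0.4042  0.062 ]
```

```bash
python3 -m pendant '[0,0,0,-0.0015,-0.001,0.082,0.75, 0,0,0,-0.0015,-0.001,0.082,0.75, 0,0,0,-0.0015,-0.001,0.082,0.75, 0,0,0,-0.0015,-0.001,0.082,0.4, 0,0,0,-0.0015,-0.001,0.082,0.4, 0,0,0,-0.0015,-0.001,0.082,0.4, 0,0,0,-0.0015,-0.001,0.082,0.4, 0,0,0,-0.0015,-0.001,0.082,0.4]'; python3 -c "
from m import *
s,p,d=snap('wrist','w15'); print(s['eef_pos'].round(4),s['finger_gap'])
e=lid(p,323,290,52);P=plane('wrist',*e[0],.062,s);print(np.round(e[0],1),np.round(e[1],1),(P-s['eef_pos']).round(4))"
```

```text
t: 15.73
eef_pos: [0.4284, -0.4067, 0.0315]
eef_rot: [179.9, 0.1, 90.3]
wrist_force: [0.5, -0.4, 2.2]
finger_gap: 0.0423
[ 0.4284 -0.4067  0.0315] 0.04234835025770784
[323.1 281.1] [85.  99.3] [-0.0001  0.0029  0.0305]
```

```bash
python3 -m pendant '[0,0,0,0,0,-0.04,0.4, 0,0,0,0,0,-0.08,0.4, 0,0,0,0.025,0.0138,-0.1,0.4, 0,0,0,0.06,0.0331,-0.1,0.4, 0,0,0,0.095,0.0524,-0.1,0.4, 0,0,0,0.13,0.0717,-0.1,0.4, 0,0,0,0.165,0.091,-0.1,0.4, 0,0,0,0.2,0.1104,-0.1,0.4]';python3 -m pendant '[0,0,0,0.035,0.0193,0,0.4, 0,0,0,0.07,0.0386,0,0.4, 0,0,0,0.1,0.0552,0,0.4, 0,0,0,0.122,0.0673,0,0.4, 0,0,0,0.122,0.0673,0.02,0.4, 0,0,0,0.122,0.0673,0.04,0.4, 0,0,0,0.122,0.0673,0.06,0.4, 0,0,0,0.122,0.0673,0.06,0.4]';python3 -m pendant '[0,0,0,0,0,0,0.4, 0,0,0,0,0,0,0.4]'
```

```text
t: 16.45
eef_pos: [0.5373, -0.2038, 0.1305]
eef_rot: [179.9, 0.0, 90.3]
wrist_force: [1.1, -1.7, -2.0]
finger_gap: 0.0421
t: 17.12
eef_pos: [0.6005, -0.0823, 0.0663]
eef_rot: [-179.6, -0.1, 90.4]
wrist_force: [-0.9, 0.3, -1.4]
finger_gap: 0.0423
t: 17.28
eef_pos: [0.6041, -0.0833, 0.0711]
eef_rot: [179.9, 0.0, 90.3]
wrist_force: [0.5, -0.2, -2.1]
finger_gap: 0.0428
```

```bash
python3 -m pendant '[0,0,0,-0.0005,0,0.012,0.4, 0,0,0,-0.0005,0,0.02,0.4, 0,0,0,-0.0005,0,0.024,0.4, 0,0,0,-0.0005,0,0.0275,0.4, 0,0,0,-0.0005,0,0.0275,0.4, 0,0,0,-0.0005,0,0.0275,0.4]'; python3 -c "
from m import *
s,q,d=snap('side','s16')
cv2.imwrite('pics/c16.png',cv2.resize(q[140:280,300:440],None,fx=4,fy=4,interpolation=cv2.INTER_CUBIC)[:,:,::-1])"
```

```text
t: 17.78
eef_pos: [0.6036, -0.0837, 0.0435]
eef_rot: [179.9, 0.0, 90.3]
wrist_force: [-2.5, 1.4, 3.8]
finger_gap: 0.0426
```

View pics/c16.png

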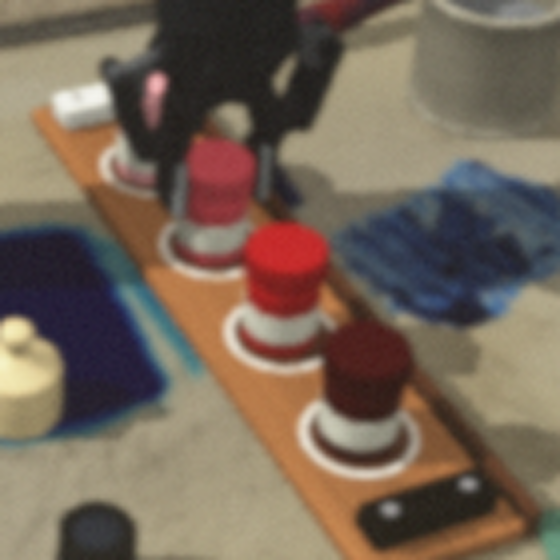

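Rose is centred in ring 2, and the shades run in order. I'll release it and retreat towards the robot for a final check.

```bash
python3 -m pendant '[0,0,0,0,0,-0.0005,0.4, 0,0,0,0,0,-0.0005,0.6, 0,0,0,0,0,-0.0005,0.75, 0,0,0,0,0,-0.0005,0.75, 0,0,0,0,0,-0.0005,0.75, 0,0,0,0,0,-0.025,0.75, 0,0,0,0,0,-0.06,0.75, 0,0,0,0,0,-0.1,0.75]'; python3 -m pendant '[0,0,0,0.04,0,-0.01,0.75, 0,0,0,0.08,0,-0.04,0.75, 0,0,0,0.12,-0.03,-0.07,0.75, 0,0,0,0.16,-0.06,-0.1,0.75, 0,0,0,0.2,-0.09,-0.1,0.75, 0,0,0,0.23,-0.11,-0.1,0.75, 0,0,0,0.23,-0.11,-0.1,0.75, 0,0,0,0.23,-0.11,-0.1,0.75]'; python3 -m pendant '[0,0,0,0,0,0,0.75, 0,0,0,0,0,0,0.75, 0,0,0,0,0,0,0.75]'; python3 - <<'E'
from m import *
s,q,d=snap("side","s17")
# jars: upper-half silhouettes by depth vs ring centres; bystanders vs start
for n,X in dict(pale=(.5995,-.0005,.074),light=(.6056,-.0848,.074),mid=(.6113,-.1699,.074),dark=(.617,-.2548,.074),weight=(.4583,-.1699,.058),loupe=(.457,-.2972,.04)).items():
    u,v=np.round(proj("side",X)).astype(int); sl=np.s_[v-20:v+25,u-22:u+23]; vv,uu=np.mgrid[sl]; o,r=ray("side",uu,vv); P=o+r*d[sl][...,None]
    m=(d[sl]>0)&(abs(P[...,2]-X[2])<.006)&(np.hypot(P[...,0]-X[0],P[...,1]-X[1])<.033); t=P[m]
    print(n,m.sum(),"ctr-ref",(((t.min(0)+t.max(0))/2)[:2]-X[:2]).round(4),"ztop",np.percentile(t[:,2],95).round(3))
cv2.imwrite('pics/c17.png',cv2.resize(q[130:290,270:440],None,fx=4,fy=3.7*1,interpolation=cv2.INTER_CUBIC)[:,:,::-1])
E
```

```text
t: 18.5
eef_pos: [0.602, -0.0833, 0.1413]
eef_rot: [-179.7, -0.1, 90.3]
wrist_force: [0.4, 0.2, 0.6]
finger_gap: 0.0643
t: 19.17
eef_pos: [0.4886, 0.1504, 0.2437]
eef_rot: [180.0, -0.2, 90.6]
wrist_force: [-0.1, -1.2, 0.6]
finger_gap: 0.0643
t: 19.42
eef_pos: [0.4926, 0.145, 0.2419]
eef_rot: [-180.0, 0.0, 90.3]
wrist_force: [-0.5, 0.3, -0.3]
finger_gap: 0.0639
pale 177 ctr-ref [-0.003  -0.0012] ztop 0.075
light 206 ctr-ref [-0.0043 -0.0022] ztop 0.075
mid 240 ctr-ref [-0.0039 -0.0002] ztop 0.075
dark 290 ctr-ref [-0.0047 -0.0009] ztop 0.075
weight 50 ctr-ref [-0.0001  0.0006] ztop 0.06
loupe 266 ctr-ref [0.0001 0.    ] ztop 0.041
```

View pics/c17.png

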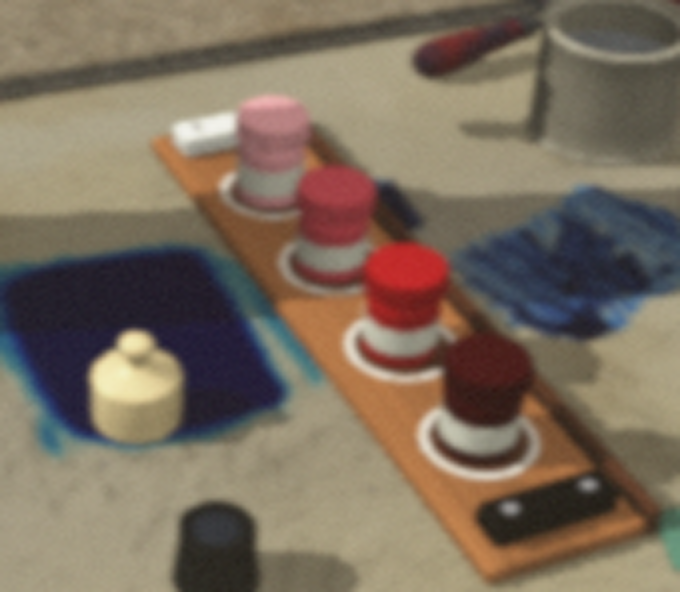

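The order and uprightness look right. The depth extents hint at a few mm of offset towards −x, though they read about 2 mm low earlier too, so I'll check from above with the wrist camera.

```bash
python3 -m pendant '[0,0,0,-0.32,0.113,0,0.75, 0,0,0,-0.32,0.113,0,0.75, 0,0,0,-0.32,0.113,0,0.75, 0,0,0,-0.32,0.113,0,0.75, 0,0,0,-0.32,0.113,0,0.75, 0,0,0,-0.32,0.113,0,0.75, 0,0,0,-0.32,0.113,0,0.75, 0,0,0,-0.32,0.113,0,0.75]'; python3 -m pendant '[0,0,0,-0.008,0,0,0.75, 0,0,0,-0.008,0,0,0.75, 0,0,0,-0.008,0,0,0.75, 0,0,0,-0.008,0,0,0.75]'; python3 - <<'E'
from m import *
s,p,d=snap("wrist","w18"); print(s["eef_pos"].round(4),s["eef_rot"])
cv2.imwrite("pics/c18.png",cv2.resize(p[0:330,190:450],None,fx=1.8,fy=1.8,interpolation=cv2.INTER_CUBIC)[:,:,::-1])
E
```

```text
t: 20.13
eef_pos: [0.605, -0.1716, 0.2416]
eef_rot: [-180.0, -0.0, 90.2]
wrist_force: [2.2, 0.0, -0.3]
finger_gap: 0.0639
t: 20.47
eef_pos: [0.6044, -0.1752, 0.242]
eef_rot: [-179.9, -0.1, 90.3]
wrist_force: [0.1, 0.8, 0.2]
finger_gap: 0.0644
[ 0.6044 -0.1752  0.242 ] [-1.79949078e+02 -6.14182671e-02  9.03260053e+01]
```

View pics/c18.png

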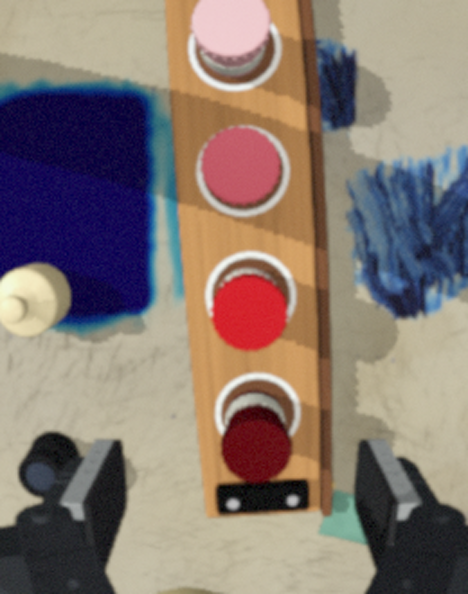

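Seen from above, every foot lies wholly inside its ring: ring columns 197–290 with lid 202–281 (rose), 205–296 with 212–287 (red), 215–300 with 221–291 (maroon). The jars sit about 1.5–2 mm off centre in −x, inside the 8.5 mm margin all round, so I'm handing in.

```bash
python3 -c "
from cell import env
print(env.sign_off(), env.state()['t'])"
```

```text
the job is handed in; nothing more can be done
the job is handed in; nothing more can be done
```

All four jars stand upright on the rack, each inside its own ring mark. From the white block to the black block they run pale pink, rose, strong red, maroon. I handed in at about 20.5 s with the gripper clear of everything.

- **Height:** all four jar tops measured 75 mm, against 74 mm expected for a jar upright on the board.
- **Centring:** the views disagree slightly. The foot of each jar looked centred to about 1 mm in the side view. The overhead wrist view put the rose, red and maroon jars about 1.5–2 mm towards the robot, and it was not worked out for the pale one. The side-camera depth said 3–4.7 mm for all four, but it had read about 2 mm low in x earlier. Each ring leaves 8.5 mm round the jar, so I did not nudge them.
- **Bystanders:** the loupe and the brass weight were within 1 mm of where they started.
- **Force:** the largest I read at the wrist was about 22 N, when setting the first jar down.

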